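# Pack the centrifuge accessory case in two layers

## Robot

A 7-joint arm with a two-finger parallel gripper is mounted at the origin on a cart in front of the work surface, level with it; the furniture and walls round the work are solid. World frame = base frame: x ahead of the robot, y to its left, z up, the work surface at z = 0. Lengths are in m, angles in rad, forces in N, time in s.
With the tool pointing down it reaches from about 0.375 to 0.925 m from the base axis. Payload 3.1 kg.
Tool frame: the origin (TCP) lies between the finger pads; the fingertips stand 19 mm ahead of it and the grasp point (between the pads) is the TCP; z points along the fingers, y is the line along which they close (so a half turn about z gives the same grasp; the last joint's range is limited). The gripper opens to 85 mm and grips with 20 to 120 N. Pads are 22 mm wide; open, the fingers measure 114 mm over their backs; the gripper's body (76 mm by 85 mm) begins 54 mm behind the grasp point. The pads swing forward as they close: fully open they stand 13 mm farther back than shut.
Start: joints at [1.127, 0.383, 0.044, 1.598, -0.018, 1.161, -0.05], TCP at [0.22, -0.612, 0.25] pointing down, gripper open.
Joint ranges: [-2.61, 2.61], [-0.41, 2.15], [-1.48, 1.57], [0, 2.5], [-1.57, 4.71], [0.05, 1.97], [-2.85, 2.85]. Speed limits (rad/s): [2.79, 2.79, 3.14, 3.14, 3.14, 3.14, 3.14].

## Interface

Orientations are given as a unit quaternion [x, y, z, w].
In Python, from bench import move_ptp, movel, move_j, move_gripper, pause, inverse_kinematics, read_camera, camera_params, MotionError, sign_off, look_for, tip_of, read_time_s, read_qpos, read_joint_vel, read_effort, read_eef_pos, read_tcp_rot, read_ft_force, read_ft_torque, read_finger_gap, read_grasp_force gives the robot as it stands. Calls block until the motion is done:
- move_ptp(position, orientation): joint-space move of the TCP to a pose.
- movel(position, orientation=None, speed=0.15): straight line of the TCP; orientation=None keeps the orientation; speed is the mean speed in m/s.
- move_j(angles): joint-space move.
- move_gripper(opening, effort=None): finger opening in m; effort is the grip in N (None keeps the last); returns when the fingers have stopped.
- pause(seconds).
- inverse_kinematics(position, orientation): joint angles nearest the present ones, or None.
- read_camera(name): name is "scene" or "top"; returns the picture (480x640x3 uint8, red, green, blue); there is no depth.
- camera_params(name): a dict with "K" (3x3 intrinsics, pixels), "dist_coeffs" ([k1, k2, p1, p2, k3] as OpenCV has them; the pictures are not rectified), "camera_from_world" (4x4, takes a point from world to camera coordinates). Camera axes: x right, y down, z forward; pixel columns grow to the right and rows downward; lengths in m; the calibration is good to about 2 mm. A picture is of the moment at which its call begins. camera_params takes no time and is no camera call.
A pose or a line that the arm cannot do raises MotionError and nothing moves.
- sign_off(): hands the job in; it is judged then, once.
Trained networks look in the newest picture that a camera, given by its name, has taken for a name from the list of things; names that differ only in an ending like _2 or _b are one class to them, and where a whole thing is asked for, a point or a joint stands for the part that bears it (a point fixed in the world has none). Each returns a list of dicts, best first, with "confidence" (0 to 1); they miss things now and then, are a little off and sometimes report something else, mostly with a low value. They report only what shows in the picture. A call takes as long as a camera call.
- look_for(camera, name): "at" ([column, row] in pixels, amid what is visible of it).
- tip_of(camera, name): "at" ([column, row] in pixels: a listed point, or the origin of a listed thing).
Readings, each from a call of its own:
- read_time_s(): time.
- read_qpos(): joint angles.
- read_joint_vel(): joint speeds.
- read_effort(): joint torques, N m.
- read_eef_pos(): TCP position.
- read_tcp_rot(): TCP orientation.
- read_ft_force(): force on the tool from outside, world axes, zero at the start.
- read_ft_torque(): the same for the moment, N m.
- read_finger_gap(): finger opening in m.
- read_grasp_force(): force on a finger pad.
Only numpy, scipy, OpenCV 4.12 (cv2) and the standard library are available. Lean on these libraries where they do the work, as an engineer would, in place of code of your own. Each camera call takes 0.05 s, during which the arm holds its last target. There are 200 camera calls.

## Task

Pack the centrifuge's accessory case: lay the loose rotor sleeve in the empty bottom pocket beside the sleeve already there, then lower the divider tray by its handle until it sits level on the ledge inside the case (either way round), and last lay the T-handled rotor key flat in the T-shaped recess on top of the divider. Do not knock over the specimen cup or the dropper bottle.

Things in the scene. Friction and masses are not known exactly. Their poses are not given: they have to be found in the camera images.
- case: Open grey plastic case, fixed to the table, 192 (x) x 148 (y) mm outside, 54 mm high, long side along x at yaw 0; inside 184 x 140 mm, floor 4 mm thick. The top 10 mm flare outward (mouth about 194 x 150 mm). A black ledge 10 mm wide runs round the inside, its top 32 mm above the table. Two sleeve pockets on the floor, at x = -42 and +42 mm. Origin: centre of the underside, z up.
- pocket_empty (a point): Centre of the floor of the empty pocket (case x = -42, y = 0, 4 mm above the table), axes as the case. Each pocket is 29 (x) x 94 (y) mm inside, bounded by black rails 4 mm thick and 10 mm high; the long rails are left out over the middle 48 mm, to leave room for fingers. The sleeve lies along y.
- pocket_full (a point): Centre of the floor of the pocket that already holds a sleeve (at case x = +42, y = 0, 4 mm above the table). Axes as the case.
- ledge (a point): Centre of the case at the height of the ledge's top (32 mm above the table), where the middle of the divider's underside belongs. Axes as the case.
- sleeve_in: Rotor sleeve (flanged plastic tube, 86 mm long) already lying in the full pocket; it stays there. Same shape and origin as sleeve.
- sleeve: The loose rotor sleeve: flanged plastic tube lying on the table, 86 mm long along its y, 23 mm across the flange, gripped across the barrel at 16 to 20 mm width (its x), about 20 mm high, 30 g. Origin: underside at mid-length. Either way round is right.
- divider: Divider tray lying on the table: light grey plate 178 (x) x 134 (y) x 4 mm (3 mm clearance all round in the case), 220 g. Black bridge handle over its middle: bar along y, 96 mm long, 12 wide, 12 high, 26 to 38 mm above the underside, on 12 mm posts at y = +-42. T-shaped key recess on the -x half, plain 53 x 106 mm pocket (stays empty) on the +x half. Origin: centre of the underside, z up.
- recess (a point): Where the key's origin belongs: on the plate's top (4 mm over the underside), divider x = -45, y = 0; axes as the divider. Key along y, T handle at +y, about 3.5 mm clearance. Black lips 5 mm high: a cradle 21 mm wide for the socket at y = -60 to -25, a slot 64 x 19.5 mm for the T handle; no lips between y = -25 and +38, so fingers can go down beside the shank.
- recess_tee (a point): Where the middle of the key's T handle belongs: divider x = -45, y = +51 mm, 11 mm above the plate's underside.
- key: Rotor key lying flat on the table: T-handled spanner 114 mm long along its y, 60 g. Dark T handle 56 mm wide (x), 12 mm thick, at y = +51 mm; steel shank 8 mm across between, its middle 7 mm above the table; socket end 14 mm across at y = -57 to -39 mm. Balances near y = +15 mm. Origin: underside at mid-length, z up.
- key_tee (a point): Middle of the key's T handle (key y = +51 mm, 7 mm up).
- cup: Specimen cup with screw lid, 55 mm across, 72 mm high, standing at the back left of the case; a bystander. Origin: centre of the underside, z up.
- bottle: Dropper bottle, 33 mm across, 106 mm high, standing farther left at the back; a bystander. Origin: centre of the underside, z up.

How it is judged:
By the outcome, as a careful person would: the job done as asked, in the order asked, and still so for the second after the job is handed in, with the robot touching nothing.
It also fails if it takes over 72 s, if anything falls off the work surface, if the arm or the gripper's body presses on something with over 40 N, if the wrist force passes 120 N, or if a joint passes its speed limit or range.

## Working session

There is one attempt and no reset: what is moved stays moved. The work goes in short steps, each a Python script; the robot and the scene stay as the last script left them, time stands still between calls to the robot, and variables do not carry over. Pictures are saved under pics/ and viewed, at most 10 in all, crops included, and the job is handed in when it is done.

```bash
mkdir -p pics; ls; cat > h.py <<'E'
import numpy as np, cv2
from bench import *
P={c:camera_params(c) for c in("scene","top")}
def ray(c,px):
    p=P[c];u=cv2.undistortPoints(np.array([[px]],float),np.array(p["K"]),np.array(p["dist_coeffs"]))[0,0]
    T=np.array(p["camera_from_world"]);R=T[:3,:3];o=-R.T@T[:3,3];d=R.T@np.array([u[0],u[1],1]);return o,d/np.linalg.norm(d)
def at_z(c,px,z):
    o,d=ray(c,px);return o+d*(z-o[2])/d[2]
def tri(a,b):
    (o1,d1),(o2,d2)=ray("scene",a),ray("top",b)
    s=np.linalg.lstsq(np.c_[d1,-d2],o2-o1,rcond=None)[0];p,q=o1+s[0]*d1,o2+s[1]*d2
    return (p+q)/2,np.linalg.norm(p-q)
def proj(c,X):
    p=P[c];T=np.array(p["camera_from_world"]);return cv2.projectPoints(np.array(X,float).reshape(-1,3),cv2.Rodrigues(T[:3,:3])[0],T[:3,3],np.array(p["K"]),np.array(p["dist_coeffs"]))[0][:,0]
def Q(a): # tool down, closing axis (tool y) along world angle a
    from scipy.spatial.transform import Rotation as R
    y=np.array([np.cos(a),np.sin(a),0]);z=np.array([0,0,-1.]);x=np.cross(y,z)
    return R.from_matrix(np.c_[x,y,z]).as_quat()
def snap(c,f=None):
    im=read_camera(c)
    if f: cv2.imwrite("pics/"+f,im[:,:,::-1])
    return im
E
cat > a.py <<'E'
from h import *
np.set_printoptions(precision=4,suppress=True)
snap("scene","s0.png");snap("top","t0.png")
for c in P: print(c,(-np.array(P[c]["camera_from_world"])[:3,:3].T@np.array(P[c]["camera_from_world"])[:3,3]))
for n in ["case","pocket_empty","pocket_full","ledge","sleeve","sleeve_in","divider","recess","recess_tee","key","key_tee","cup","bottle"]:
    r={c:tip_of(c,n) for c in P}
    for c in P: print(n,c,[(np.round(d["at"],1).tolist(),round(d["confidence"],2)) for d in r[c][:3]])
    if r["scene"] and r["top"]: print("   ",*tri(r["scene"][0]["at"],r["top"][0]["at"]))
print(read_tcp_rot(),read_eef_pos(),Q(0),Q(np.pi/2))
E
python3 a.py
```

```text
pics
scene [-0.109  -0.4645  0.5654]
top [0.3727 0.0323 1.0121]
case scene [([289.9, 264.6], 0.84)]
case top [([212.2, 175.3], 0.7), ([324.4, 249.7], 0.63)]
    [ 0.838   0.3592 -0.3111] 0.09226091333918192
pocket_empty scene [([277.0, 271.2], 0.63)]
pocket_empty top [([323.0, 270.9], 0.91)]
    [0.4747 0.0431 0.0087] 0.001077303445439015
pocket_full scene [([302.6, 251.9], 0.79)]
pocket_full top [([320.7, 235.2], 0.74)]
    [0.5599 0.0445 0.011 ] 0.010686999040001978
ledge scene [([291.2, 254.0], 0.84)]
ledge top [([323.8, 249.2], 0.87), ([199.2, 281.4], 0.17)]
    [0.5216 0.0409 0.0281] 0.001211011487576848
sleeve scene [([441.4, 320.7], 0.57), ([275.2, 271.8], 0.5)]
sleeve top [([468.8, 237.4], 0.69), ([324.0, 236.2], 0.36)]
    [ 0.5508 -0.2974 -0.0063] 0.004572335416942294
sleeve_in scene [([302.3, 253.5], 0.77)]
sleeve_in top [([321.6, 232.1], 0.63)]
    [0.566  0.0453 0.0036] 0.003172662394328822
divider scene []
divider top [([219.0, 259.2], 0.72)]
recess scene [([195.8, 240.6], 0.63)]
recess top [([220.6, 276.7], 0.66), ([212.4, 174.5], 0.39)]
    [0.4616 0.2783 0.0064] 0.0006939824868290197
recess_tee scene [([176.3, 233.1], 0.55)]
recess_tee top [([201.5, 281.5], 0.88)]
    [0.4469 0.321  0.0193] 0.007613247834278899
key scene [([275.8, 272.8], 0.59)]
key top [([475.5, 290.2], 0.51)]
    [ 0.3486 -0.1755  0.2103] 0.17556682170533042
key_tee scene [([382.4, 349.7], 0.66)]
key_tee top [([451.0, 298.7], 0.86), ([256.0, 181.5], 0.62)]
    [ 0.4087 -0.2456  0.0044] 0.0022218924038617084
cup scene [([277.4, 214.8], 0.9), ([288.8, 254.6], 0.15)]
cup top [([255.8, 181.0], 0.79)]
    [ 0.6867  0.2078 -0.0002] 0.011971094611694311
bottle scene [([254.8, 202.0], 0.67)]
bottle top [([212.3, 173.7], 0.8)]
    [ 0.7102  0.313  -0.0041] 0.005288276703039658
[ 0.9851  0.1721  0.     -0.    ] [ 0.2203 -0.6115  0.2503] [0.7071 0.7071 0.     0.    ] [0. 1. 0. 0.]
```

```bash
python3 -c "
import cv2
t=cv2.imread('pics/t0.png')[150:330,170:530];cv2.imwrite('pics/t0c.png',cv2.resize(t,None,fx=2.2,fy=2.2,interpolation=2))"
```

```text
(no output)
```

View pics/t0c.png

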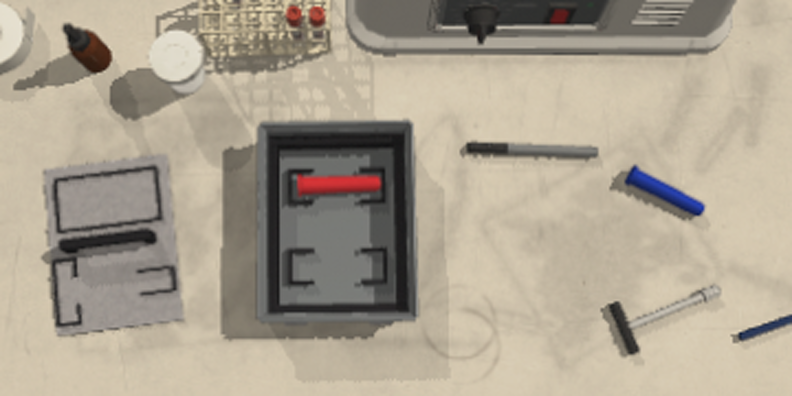

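View pics/s0.png

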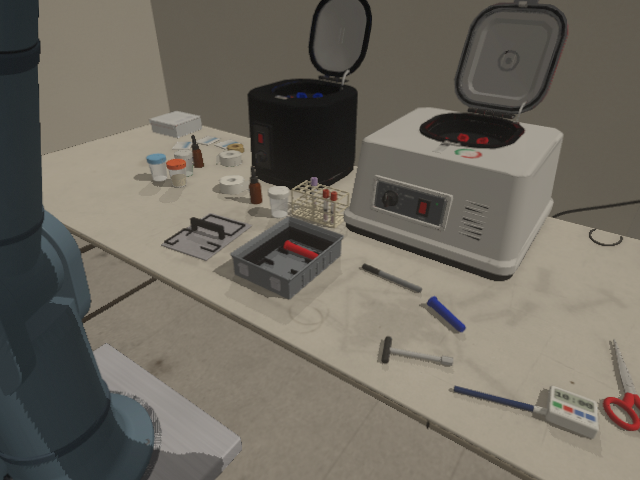

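The top view shows the divider at left (crop 43–183, 155–334; recess half toward the robot, T slot to +y, yaw about 6°). The case is at the centre with yaw near 0 and its empty pocket nearer the robot. The blue sleeve is at (665,192) and the key at (660,315), T end left. Next I make metric rectified crops.

```bash
cat >> h.py <<'E'
def ortho(im,c,cx,cy,z,w=0.2,h=0.24,s=2000):
    # image: up=+x, left=+y ; centre (cx,cy); s px per m
    W,H=int(w*s),int(h*s);v,u=np.mgrid[0:H,0:W]
    X=np.stack([cx+(H/2-v)/s,cy+(W/2-u)/s,np.full(u.shape,z)],-1)
    m=proj(c,X.reshape(-1,3)).reshape(H,W,2).astype(np.float32)
    return cv2.remap(im,m[...,0],m[...,1],cv2.INTER_CUBIC)
def blob(mask): # largest blob -> centroid px, contour
    n,l,st,ce=cv2.connectedComponentsWithStats(mask.astype(np.uint8));i=1+np.argmax(st[1:,4]);return ce[i],l==i
E
cat > b.py <<'E'
from h import *
np.set_printoptions(precision=4,suppress=True)
ims={c:cv2.imread(f"pics/{'s' if c=='scene' else 't'}0.png") for c in P}
a=ortho(ims["top"],"top",.50,.281,.004);b=ortho(ims["top"],"top",.522,.041,.054)
cv2.imwrite("pics/o0.png",np.hstack([a,b]))
# sleeve
cs={}
for c,win in(("top",(440,215,500,260)),("scene",(415,285,480,345))):
    x0,y0,x1,y1=win;hsv=cv2.cvtColor(ims[c][y0:y1,x0:x1],cv2.COLOR_BGR2HSV)
    ce,m=blob((hsv[...,0]>105)&(hsv[...,0]<130)&(hsv[...,1]>140));cs[c]=ce+[x0,y0]
    ys,xs=np.nonzero(m);pts=np.array([at_z(c,(x+x0,y+y0),.010)[:2] for x,y in zip(xs,ys)])
    (cx,cy),wh,_=cv2.minAreaRect((pts*1e4).astype(np.float32));w,v=np.linalg.eigh(np.cov(pts.T))
    print("sleeve",c,len(pts),pts.mean(0),np.array([cx,cy])/1e4,np.array(wh)/1e4,"axis deg",np.degrees(np.arctan2(v[1,1],v[0,1])))
print("tri",*tri(cs["scene"],cs["top"]))
# key ortho
k=ortho(ims["top"],"top",.43,-.265,.007,.16,.12,4000);cv2.imwrite("pics/k0.png",k)
E
python3 b.py
```

```text
sleeve top 231 [ 0.5507 -0.301 ] [ 0.5496 -0.3021] [0.0857 0.0162] axis deg 62.211829342318445
sleeve scene 186 [ 0.5591 -0.2992] [ 0.5553 -0.299 ] [0.0961 0.018 ] axis deg 59.66292651495747
tri [ 0.5505 -0.3005  0.0158] 0.0029731171880604088
```

View pics/o0.png

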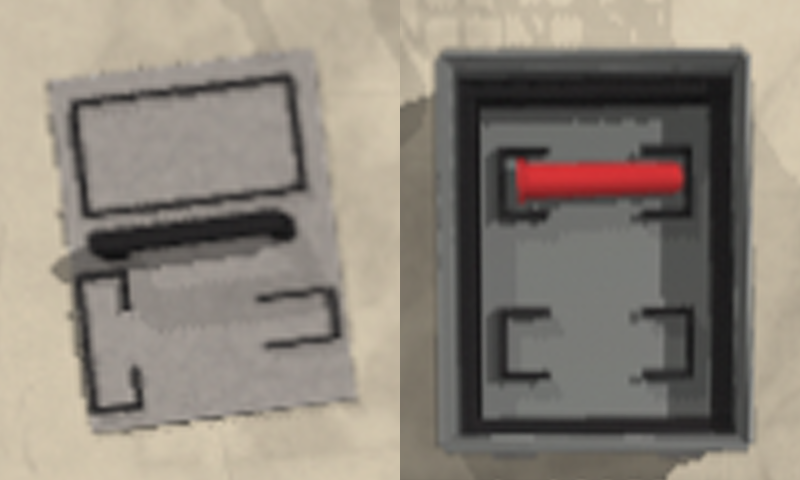

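View pics/k0.png

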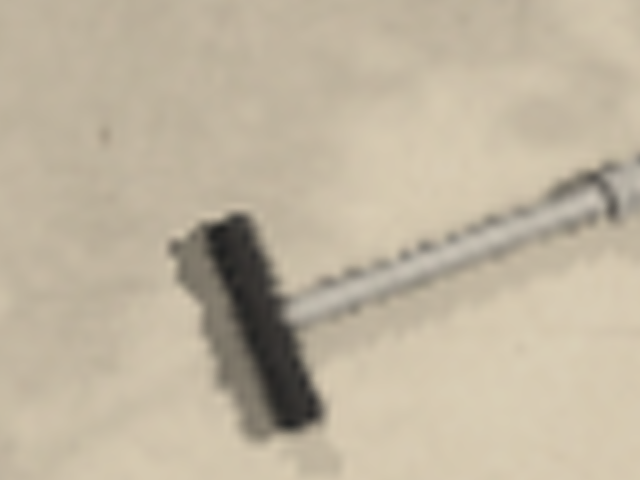

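The divider corners give a centre of about (0.499, 0.280) and a yaw of 7°. The case mouth and pockets give a centre of about (0.517, 0.044) and a yaw of about 0.3°. The key's T is centred at about (0.410, -0.251), with its yaw near 19°. I'm picking up the sleeve first.

```bash
cat >> h.py <<'E'
CASE=np.array([.517,.0442]);CY=np.radians(.3)
def best(p,a):
    o=[]
    for q in(Q(a),Q(a+np.pi)):
        j=inverse_kinematics(p,q)
        if j is not None: o.append((abs(j[6]),q))
    return min(o,key=lambda t:t[0])[1]
def pick(xy,a,z,opening,effort,zh=.15):
    q=best([*xy,zh],a)
    move_gripper(opening);move_ptp([*xy,zh],q)
    movel([*xy,z],speed=.15);f0=read_ft_force();move_gripper(0,effort)
    print("gap",read_finger_gap(),"grip",read_grasp_force(),"ft",f0,read_ft_force(),"t",read_time_s())
    return q
E
python3 - <<'E'
from h import *
a=np.radians(-28)
q=pick((.5505,-.3013),a,.0225,.04,40)
p=read_eef_pos();movel([p[0],p[1],.16],speed=.25)
off=np.array([-.042,0]);xy=CASE+off
# same hand sense: rotate by +28.3deg
q2=Q(CY) if abs(np.dot(q,Q(a)))>.99 else Q(CY+np.pi)
print(inverse_kinematics([*xy,.15],q2))
move_ptp([*xy,.15],q2);movel([*xy,.09],speed=.2)
print("gap",read_finger_gap(),"grip",read_grasp_force(),"t",read_time_s())
t=snap("top","t1.png");s=snap("scene","s1.png")
a=ortho(t[:,:,::-1],"top",*CASE,.078);b=s[180:330,180:380,::-1];b=cv2.resize(b,(400,300))
cv2.imwrite("pics/o1.png",np.hstack([a,np.vstack([b,np.zeros((180,400,3),np.uint8)])]))
E
```

```text
gap 0.015694877597404313 grip 40.777886509895325 ft [-0.367902    0.06949956  0.93474084] [-0.03793985 -0.27965089  5.35856272] t 4.9333
[ 0.33366913  0.22949    -0.55810394  2.07011005  0.15669709  0.8819148
 -0.30743071]
gap 0.015807524327973072 grip 40.22116541862488 t 7.4167
```

View pics/o1.png

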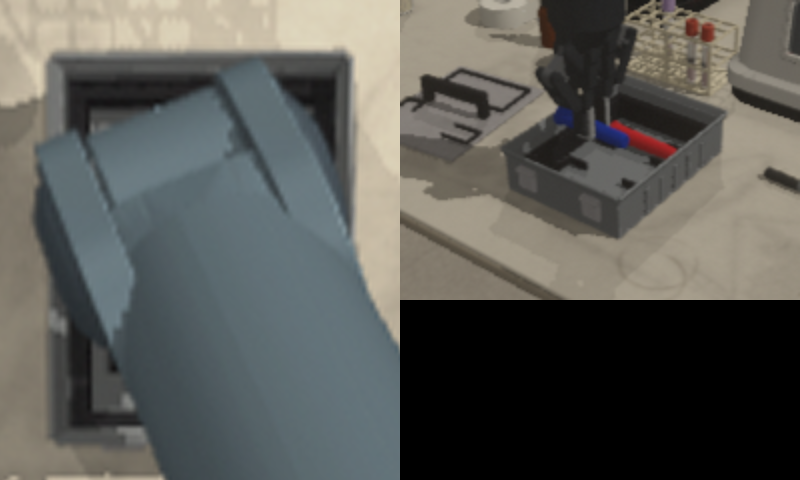

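The scene view shows the sleeve held level over the case, parallel to the red one. The arm blocks the top view. I'll check the sleeve's ends numerically, then lower it.

```bash
python3 - <<'E'
from h import *
np.set_printoptions(precision=4,suppress=True)
hsv=cv2.cvtColor(cv2.imread("pics/s1.png"),cv2.COLOR_BGR2HSV)[180:330,180:380]
m=(hsv[...,0]>105)&(hsv[...,0]<130)&(hsv[...,1]>140)
ys,xs=np.nonzero(m);pts=np.array([at_z("scene",(x+180,y+180),.0775)[:2] for x,y in zip(xs,ys)])
print("extents",pts.min(0),pts.max(0),len(pts))
lo,hi=pts[:,1].min(),pts[:,1].max();L=hi-lo;dy=(lo+hi)/2-CASE[1];print("L",L,"dy",dy)
p=read_eef_pos();xy=CASE+[-.042,0]
if .078<L<.095 and abs(dy)<.008: xy=xy-[0,dy if abs(dy)>.002 else 0]
movel([*xy,.04],speed=.15);print(read_ft_force())
movel([*xy,.0275],speed=.05);print(read_ft_force(),read_eef_pos())
move_gripper(.035);movel([*xy,.13],speed=.25)
print(read_time_s())
E
```

```text
extents [ 0.4636 -0.005 ] [0.4907 0.0946] 186
L 0.09957271276363316 dy 0.0005875578585676083
[ 0.9482  0.1104 -0.1579]
[ 1.5384 -0.1932  1.3835] [0.4762 0.0444 0.028 ]
9.2833
```

```bash
cat > c.py <<'E'
from h import *
np.set_printoptions(precision=4,suppress=True)
a=np.radians(7);D=(.499,.280)
move_ptp([*D,.15],best([*D,.15],a))
t=snap("top","t2.png")[:,:,::-1];s=snap("scene","s2.png")
x0,y0=280,200;hsv=cv2.cvtColor(np.ascontiguousarray(t[y0:310,x0:370]),cv2.COLOR_BGR2HSV)
ce,m=blob((hsv[...,0]>105)&(hsv[...,0]<130)&(hsv[...,1]>140))
ys,xs=np.nonzero(m);pts=np.array([at_z("top",(x+x0,y+y0),.014)[:2] for x,y in zip(xs,ys)])
print("sleeve rel case",pts.mean(0)-CASE,pts.min(0)-CASE,pts.max(0)-CASE)
cv2.imwrite("pics/o2.png",np.hstack([ortho(t,"top",*CASE,.014),cv2.resize(s[180:330,180:380,::-1],(400,480))]))
print(read_time_s())
E
python3 c.py
```

```text
sleeve rel case [-0.0417  0.002 ] [-0.0501 -0.0414] [-0.0319  0.0422]
10.325
```

View pics/o2.png

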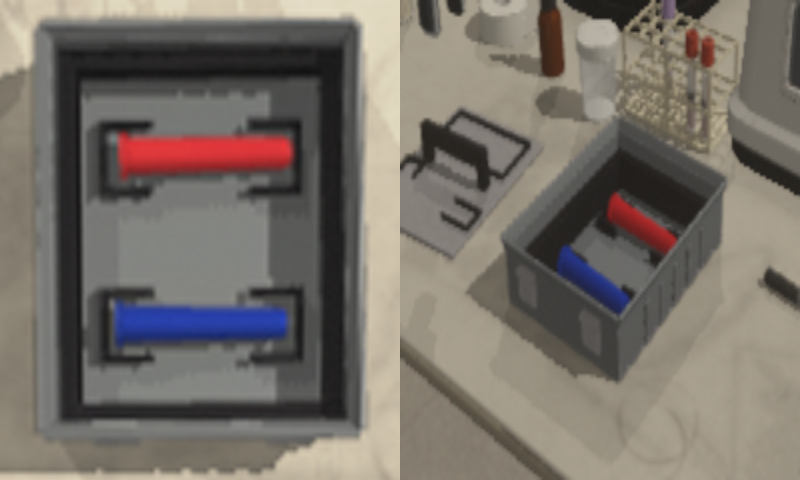

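The blue sleeve lies inside the empty pocket's rails (117–288, 303–342), beside the red one. Next is the divider.

```bash
cat > d.py <<'E'
from h import *
np.set_printoptions(precision=4,suppress=True)
a=np.radians(7);D=(.499,.280)
q=pick(D,a,.033,.04,80)
p=np.array(read_eef_pos());print(p)
movel([p[0],p[1],.16],speed=.2)
print("ft",read_ft_force(),read_ft_torque(),"gap",read_finger_gap())
q2=Q(CY) if abs(np.dot(q,Q(a)))>.99 else Q(CY+np.pi)
move_ptp([*CASE,.16],q2);movel([*CASE,.105],speed=.15)
print("gap",read_finger_gap(),read_eef_pos(),"t",read_time_s())
t=snap("top","t3.png")[:,:,::-1];s=snap("scene","s3.png")[:,:,::-1]
np.save("q2.npy",q2)
cv2.imwrite("pics/o3.png",np.hstack([ortho(t,"top",*CASE,.076),cv2.resize(s[170:320,200:360],(400,480),interpolation=2)]))
E
python3 d.py
```

```text
gap 0.010449396659772556 grip 78.84714961051941 ft [0.6921 0.272  0.2063] [-0.9165 -0.4188  6.5429] t 12.1
[0.5001 0.2806 0.0345]
ft [ 0.1017 -0.6558 -2.1997] [0.0177 0.0365 0.0238] gap 0.010402703755001408
gap 0.010393182632553967 [0.5171 0.0459 0.105 ] t 14.3417
```

View pics/o3.png

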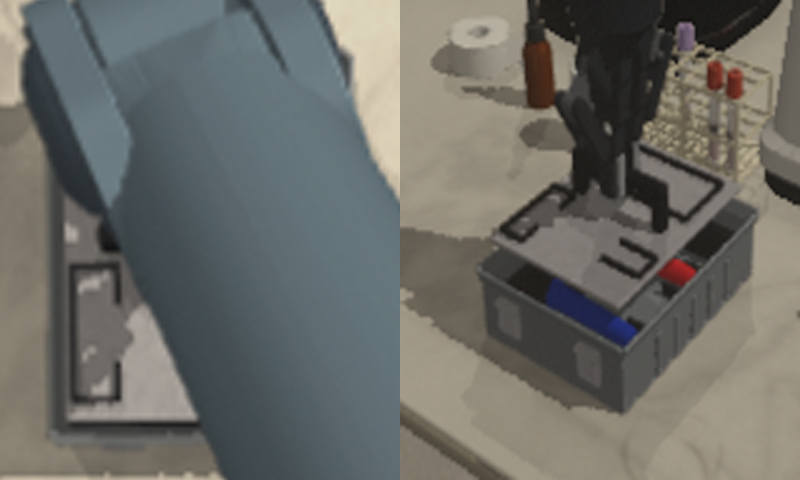

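The divider hangs level over the case with the recess toward the robot, and its near-left corner is at (68,421) in the rectified top view. I'll measure its left and near edges to correct the lateral fit.

```bash
python3 - <<'E'
from h import *
from scipy.spatial.transform import Rotation as R
np.set_printoptions(precision=4,suppress=True)
m=R.from_quat(read_tcp_rot()).as_matrix();print("tool y ang",np.degrees(np.arctan2(m[1,1],m[0,1])),"tilt z",m[:,2],read_eef_pos())
t=cv2.imread("pics/t3.png")
g=cv2.cvtColor(ortho(t,"top",*CASE,.0745),cv2.COLOR_BGR2GRAY).astype(int)
for r in range(230,420,30): print(r,g[r-3:r+4,40:90:3].mean(0).astype(int))
print("cols")
for c in range(70,200,25): print(c,g[400:450:3,c-3:c+4].mean(1).astype(int))
E
```

```text
tool y ang 0.3821578004731238 tilt z [ 0.0026  0.0006 -1.    ] [0.5182 0.0453 0.1062]
230 [119 115 103  90  75  66  64  64 117 164 157 157 140 115 107 105 106]
260 [121 117 105  92  76  66  65  70  86  97  93  92  92  92  92  92  93]
290 [128 125 112  96  78  66  65  71  82  82  51  48  85 136 137 121 117]
320 [130 124 112  97  78  67  65  70  81  83  53  51  76 100 110 108 107]
350 [125 116 100  92  79  68  65  69  80  84  57  49  71  94 113 126 134]
380 [123 118 104  94  80  69  64  69  79  85  61  51  69  82  96 104 106]
410 [120 117 106  95  81  69  64  67  81 103 109 117 134 143 147 145 140]
cols
70 [ 73  89 102 104 116 131 122  81  49  57  66  84 102 112 112 110 116]
95 [ 72  99 131 147 157 156 137  82  41  53  63  78  90 100 104 103 107]
120 [100 133 145 149 154 156 137  82  41  56  62  72  85  99 100  94  92]
145 [160 161 162 162 165 162 141  78  30  51  60  73  90 101 104 102 103]
170 [157 158 157 157 159 156 135  75  32  49  67  84  96 101 102 102 104]
195 [ 68  72  78  90 109 125 116  71  34  49  69  89  99 101 101 101 103]
```

```bash
python3 - <<'E'
from h import *
np.set_printoptions(precision=4,suppress=True)
xy=CASE+[.0012,-.0012]
print(read_ft_force())
for z in (.09,.082,.076,.071,.068,.066,.065):
    movel([*xy,z],speed=.06);f=np.array(read_ft_force());print(z,f,read_eef_pos())
    if f[2]>12: break
print(read_ft_torque(),read_time_s())
snap("scene","s4.png")
E
```

```text
[ 0.5354 -0.2358 -2.2475]
0.09 [ 0.3056 -0.1564 -2.3566] [0.5177 0.0427 0.0894]
0.082 [ 0.0025 -0.0211 -1.3208] [0.5176 0.0429 0.0814]
0.076 [ 1.0137  0.1274 -1.5675] [0.5177 0.0429 0.0755]
0.071 [-0.2286 -0.7934 -2.2569] [0.5178 0.043  0.0706]
0.068 [ 0.2175  0.1794 -2.4162] [0.518  0.043  0.0678]
0.066 [-0.9956  0.0663  0.9854] [0.5188 0.0431 0.0665]
0.065 [-2.5476 -0.6811  9.3789] [0.5187 0.0431 0.0664]
[-0.1136  0.63   -0.0519] 16.375
```

```bash
python3 - <<'E'
from h import *
np.set_printoptions(precision=4,suppress=True)
move_gripper(.04);p=read_eef_pos();movel([p[0],p[1],.16],speed=.25)
k=(.4216,-.285);move_ptp([*k,.15],best([*k,.15],np.radians(19.1)))
t=snap("top","t5.png")[:,:,::-1];s=snap("scene","s5.png")[:,:,::-1]
for n in("recess","recess_tee"):
    print(n,[(d["at"],d["confidence"],at_z("top",d["at"],.036 if n=="recess" else .043)) for d in tip_of("top",n)[:2]])
cv2.imwrite("pics/o5.png",np.hstack([ortho(t,"top",*CASE,.036),cv2.resize(s[190:310,220:350],(400,480),interpolation=2)]))
print(read_time_s())
E
```

```text
recess [([322.6, 270.4], 0.93, array([0.4727, 0.0441, 0.036 ]))]
recess_tee [([300.3, 268.1], 0.86, array([0.4772, 0.0929, 0.043 ]))]
18.8417
```

View pics/o5.png

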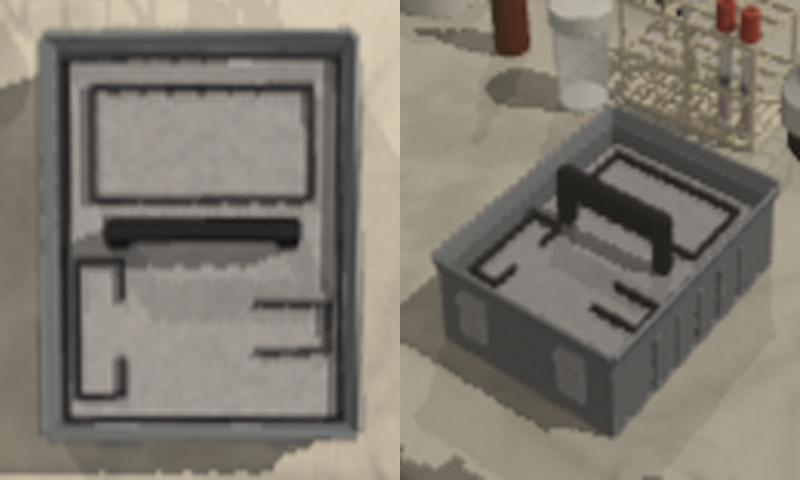

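The divider sits level and centred on the ledge: plate edges at 66–335 and 58–418, recess near the robot with the T slot on the left. Now the key.

```bash
python3 - <<'E'
from h import *
np.set_printoptions(precision=4,suppress=True)
a=np.radians(19.1);k=(.4216,-.285)
q=pick(k,a,.0215,.035,60)
p=read_eef_pos();print(p);movel([p[0],p[1],.17],speed=.2)
print("gap",read_finger_gap(),read_grasp_force(),read_ft_force())
q2=Q(CY) if abs(np.dot(q,Q(a)))>.99 else Q(CY+np.pi)
if inverse_kinematics([.4728,.0587,.17],q2) is None: print("noIK")
move_ptp([.4728,.0587,.17],q2);movel([.4728,.0587,.10],speed=.2)
print("gap",read_finger_gap(),read_eef_pos(),read_time_s())
t=snap("top","t6.png")[:,:,::-1];s=snap("scene","s6.png")[:,:,::-1]
for n in("key_tee","recess_tee"):
    for c in P: print(n,c,[(d["at"],d["confidence"],at_z(c,d["at"],.0855 if n=="key_tee" else .043)) for d in tip_of(c,n)[:2]])
# expected T corner box in scene for check (TCP-.0145 = shank height)
print(proj("scene",[[.4728,.0947,.0855],[.4448,.0947,.0855],[.5008,.0947,.0855]]))
cv2.imwrite("pics/o6.png",np.hstack([ortho(t,"top",*CASE,.0855),cv2.resize(s[180:300,210:340],(400,480),interpolation=2)]))
E
```

```text
gap 0.0053570205581872435 grip 59.029305428266525 ft [-0.729  -0.3759 -0.6889] [-1.31    0.4117  5.915 ] t 20.6917
[ 0.4224 -0.2856  0.0226]
gap 0.005202641363282144 58.67488771677017 [-0.9719 -0.1222 -1.4156]
gap 0.0053731600801559245 [0.4729 0.058  0.0999] 23.3917
key_tee scene [([255.0, 234.1], 0.82, array([0.4698, 0.0936, 0.0855]))]
key_tee top []
recess_tee scene [([255.4, 249.4], 0.84, array([0.4739, 0.0997, 0.043 ]))]
recess_tee top []
[[255.5569 233.3308]
 [246.3755 239.0497]
 [264.3575 227.8474]]
```

View pics/o6.png

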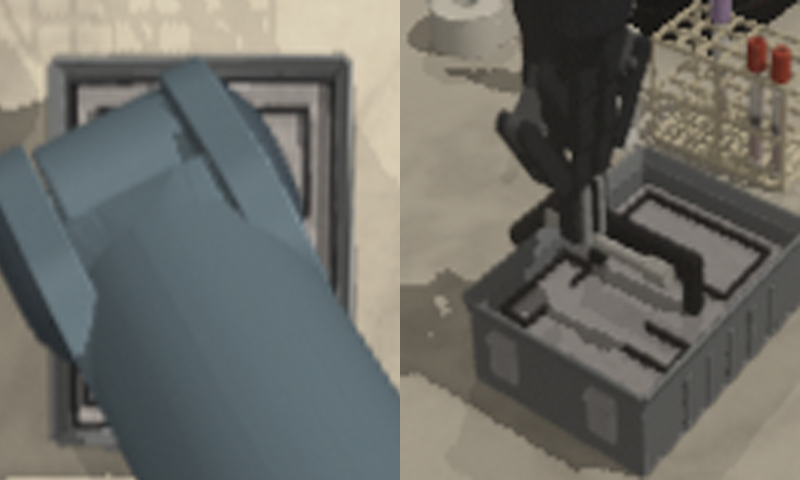

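The key hangs level above the recess, with its T end at about (515,235) in the right crop, close to the predicted (512,236). The slot lip's near corners are at about (500,300) and (527,322). I'll compare the slot prediction, then lower with force checks.

```bash
python3 - <<'E'
from h import *
np.set_printoptions(precision=1,suppress=True)
f=lambda X:(proj("scene",X)-[210,180])*[400/130,4]+[400,0]
y=.0947;x=.4728
print("slot near corners",f([[x-.034,y+.0118,.041],[x-.034,y-.0118,.041],[x+.034,y-.0118,.041]]))
print("T near end corners (+y top,-y top,-y bottom)",f([[x-.028,y+.006,.0915],[x-.028,y-.006,.0915],[x-.028,y-.006,.0795],[x-.028,y+.006,.0795]]))
g=cv2.imread("pics/s6.png",0)[180:300,210:340]
print("T area");print(g[50:66,34:50]);print("slot");print(g[68:84,28:52])
E
```

```text
slot near corners [[498.  306.3]
 [523.8 321.1]
 [588.9 263.8]]
T near end corners (+y top,-y top,-y bottom) [[504.5 222.6]
 [518.  229.8]
 [519.3 249.8]
 [505.9 242.5]]
T area
[[141 140 141 140 141 142 142 142 142 141 127  92  66  46  37  36]
 [144 143 142 142 141 142 143 144 137 117  88  45  38  38  38  37]
 [146 145 145 145 146 146 146 132  91  60  48  36  42  69  83  66]
 [147 147 147 147 147 133  98  71  50  38  37  37  46  71  89  91]
 [146 146 145 146 131  89  48  38  39  37  36  36  46  71  87  88]
 [143 142 128  94  67  47  38  36  36  34  34  34  44  71  86  88]
 [143 129  88  49  38  37  37  36  34  34  34  33  48  78  89  86]
 [136 104  47  40  38  36  37  34  34  33  49  79  95  98  99  97]
 [136 100  35  36  35  35  34  32  38  50  77  99 101 101  99  99]
 [145 116  34  35  36  34  33  40  52  58  80 101 100 100 100  97]
 [142 130  87  34  34  42  53  59  59  59  64  83  99  98  97  88]
 [142 140 126  92  59  52  60  61  59  60  76  97  97  95  93  83]
 [143 142 130  94  61  57  59  59  59  76  95  97  87  83  85  82]
 [131 104  84  67  59  60  59  58  58  76  95  94  8
[... 1071 characters left out ...]
77  66  57  48  32  34  39  52  70  82  84  84  83  84  76  58  45
   34  49  73  88 109 125]
 [ 70  77  85  89  77  45  32  34  38  49  65  96 118 103  67  53  40  35
   40  63  81  83  88  93]
 [ 57  61  68  78  84  86  76  52  37  33  40  56  72  67  45  39  54  86
  108 116 106  83  83  84]
 [ 59  58  57  59  66  74  81  80  70  55  40  30  36  38  36  50  85 113
  123 124 123 119 108  84]
 [ 60  60  60  59  59  58  63  69  77  86  82  52  32  54  88 110 120 123
  124 124 125 121 113 113]
 [ 59  63  67  63  59  58  58  57  62  69  78  82  90 101 114 124 124 122
  122 119 114 115 113 114]
 [ 69  78  81  76  73  64  60  59  57  56  60  67  77  88 101 115 122 122
  119 114 113 114 113 113]]
```

```bash
python3 - <<'E'
from h import *
np.set_printoptions(precision=4,suppress=True)
xy=(.4728,.0599)
for z in (.075,.066,.063,.060,.0585,.0575):
    movel([*xy,z],speed=.06);f=np.array(read_ft_force());print(z,f,read_eef_pos())
    if f[2]>6: break
move_gripper(.03);movel([*xy,.16],speed=.25);move_ptp([.45,-.25,.25],best([.45,-.25,.25],0))
t=snap("top","t7.png")[:,:,::-1];s=snap("scene","s7.png")[:,:,::-1]
for n in("key_tee","key"):
    print(n,[(d["at"],d["confidence"],at_z("top",d["at"],.043 if n=="key_tee" else .036)) for d in tip_of("top",n)[:2]])
cv2.imwrite("pics/o7.png",np.hstack([ortho(t,"top",*CASE,.043),cv2.resize(s[180:300,220:350],(400,480),interpolation=2)]))
print(read_time_s(),read_ft_force())
E
```

```text
0.075 [ 0.4635  0.7017 -0.362 ] [0.4724 0.0601 0.0745]
0.066 [-0.4887  0.1479 -0.6959] [0.4724 0.0598 0.0656]
0.063 [-0.6185  1.1697  0.1761] [0.4727 0.0599 0.0629]
0.06 [-0.4806  0.5717 -0.5524] [0.4726 0.0599 0.0598]
0.0585 [-0.6872  1.0702  1.3814] [0.4731 0.06   0.0587]
0.0575 [-2.8336 -0.5077  9.3449] [0.4731 0.06   0.0585]
key_tee [([299.6, 268.0], 0.91, array([0.4775, 0.0945, 0.043 ]))]
key [([322.0, 269.7], 0.64, array([0.4742, 0.0454, 0.036 ]))]
27.9 [ 0.3033  0.0821 -0.5552]
```

View pics/o7.png

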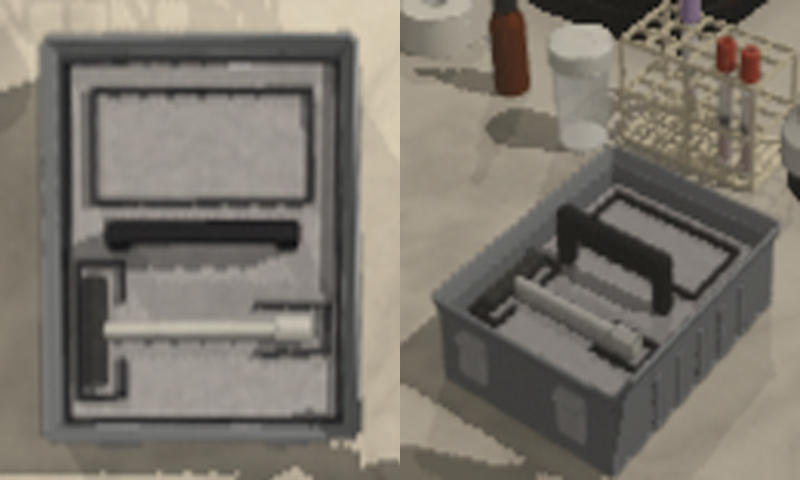

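The key lies in the recess, with the socket in its cradle (272–315) and the T at 80–106 in the slot (78–125). The T seems close to the +y lip, so I'm checking the profiles.

```bash
python3 - <<'E'
from h import *
for f in("t5","t7"):
    g=cv2.cvtColor(ortho(cv2.imread(f"pics/{f}.png"),"top",*CASE,.041),cv2.COLOR_BGR2GRAY)
    for r in((275,290),(300,312),(342,360),(370,385)): print(f,r,g[r[0]:r[1],66:134:2].mean(0).astype(int))
    print("rows",g[250:410:4,88:102].mean(1).astype(int))
    print("sock",g[322:334,260:340:3].mean(0).astype(int))
E
```

```text
t5 (275, 290) [ 35  48  64  67  64  53  46  72 112 141 142 144 147 150 150 149 150 152
 154 154 154 156 148 132 112  98  88  67  53  70 108 137 141 141]
t5 (300, 312) [ 35  48  64  69  67  55  46  69 107 137 139 141 147 151 153 153 153 153
 152 153 153 156 153 145 135 129 128 127 128 133 137 145 151 155]
t5 (342, 360) [ 38  49  68  74  69  57  43  59  97 134 145 150 153 152 153 153 153 153
 153 153 154 156 155 153 149 145 142 138 136 139 145 152 154 155]
t5 (370, 385) [ 41  50  70  76  72  59  43  55  95 133 146 149 153 153 154 154 154 154
 153 153 153 158 155 141 122 105  95  75  59  60  78 106 127 146]
rows [103  99  74  48  70 115 139 148 151 150 148 147 148 150 151 152 155 155
 155 157 157 155 153 152 154 153 152 151 153 155 155 154 153 153 156 147
 100  48 107 134]
sock [148 148 149 150 149 149 149 148 150 151 149 148 148 150 146 147 151 154
 131 104 103  76  51  53  80  81  46]
t7 (275, 290) [ 35  49  64  68  65  55  45  47  56  59  55  53  55  57  59  61  60  59
  63  68  90 122 140 131 111  99  88  67  53  70 109 139 143 142]
t7 (300, 312) [ 35  49  65  71  68  55  42  39  45  50  49  50  52  54  56  57  58  57
  57  57  76 110 134 132 123 122 124 127 128 134 139 146 152 156]
t7 (342, 360) [ 38  49  69  75  71  59  45  38  44  49  48  47  49  53  56  57  57  55
  55  54  72 104 133 137 128 124 120 119 120 127 134 141 142 141]
t7 (370, 385) [ 42  51  70  77  73  61  47  39  44  49  49  48  51  54  58  60  60  58
  59  58  75 108 133 129 108  93  83  67  54  59  79 107 128 146]
rows [104 100  75  49  69  96  90  60  53  53  53  53  54  55  56  56  55  54
  53  54  55  53  53  55  55  54  53  52  52  52  53  52  54  62  82  98
  77  49 108 135]
sock [170 169 169 167 163 158 161 171 175 176 175 174 174 176 175 178 173 150
 118  98 102  77  51  53  80  82  46]
```

The lip at column 78 is unchanged, and the T spans about 83–107. It is inside the slot and about 2.5 mm off centre, within the 3.5 mm clearance. Contact height also says it lies flat, so I'm handing in.

```bash
python3 -c "
from bench import *
print(sign_off(),read_time_s())"
```

```text
the job is handed in; nothing more can be done
the job is handed in; nothing more can be done
```

The case is packed and handed in at about 28 s: the sleeve is in the empty pocket, the divider is level on the ledge, the key is flat in its recess about 2.5 mm off centre, and the cup was still standing in the last picture, with the bottle upright as far as it showed.

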